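# Load a soil cassette through the reader's spring flaps

### The arm

A 7-joint arm with a two-finger parallel gripper is mounted at the origin on the work surface; the furniture and walls round the work are solid. World frame = base frame: x ahead of the robot, y to its left, z up, the work surface at z = 0. Lengths are in m, angles in rad, forces in N, time in s.
With the tool pointing down it reaches from about 0.4 to 0.85 m from the base axis. Payload 10.4 kg.
Tool frame: the origin (TCP) lies midway between the tips of the shut fingers; the grasp point (between the pads) lies 19 mm behind it; z points along the fingers, y is the direction in which the jaws open and shut (so a half turn about z gives the same grasp; the last joint's range is limited). The gripper opens to 85 mm and grips with 20 to 120 N. Pads are 22 mm wide; open, the fingers measure 114 mm over their backs; the gripper's body (76 mm by 85 mm) begins 54 mm behind the grasp point. The pads swing forward as they close: fully open they stand 13 mm farther back than shut.
Start: joints at [-1.237, 0.332, -0.065, 1.46, 0.022, 1.35, -0.088], TCP at [0.218, 0.586, 0.231] pointing down, gripper open.
Joint ranges: [-2.6, 2.6], [-0.5, 2.12], [-1.47, 1.34], [0.16, 2.42], [-1.27, 4.41], [0.06, 2.06], [-2.6, 2.6]. Speed limits (rad/s): [2.22, 2.22, 2.79, 2.79, 3.14, 3.14, 3.14].

### API

Orientations are given as a unit quaternion [x, y, z, w].
In Python, from workcell import manip, camera, camera_info, workorder, nets gives the robot as it stands.
- The arm moves only by the tool apply_moves, never from a script. Its argument "commands" is a list of rows, each a list of 5 numbers: the shift along the tool's x, y, z in m, then the turn about the tool's z in degrees, then the gripper command: -1 is fully open, 1 is shut, values between are in proportion. A call has 1 to 5 rows; each row shifts and turns the pose as measured when the row begins, along the tool's axes as they then stand; what a row does not reach is not made up. A row lasts 1/12 s, in which the tool goes at most 41.7 mm and 7.16 degrees, less where a joint would pass 70% of its speed; a pose out of reach is approached as far as the arm can. A call is refused whole if a number of a shift passes 0.0417 or a number of a turn 7.16, either way. A call with a gripper value outside its range is refused whole. The fingers move at their own pace and stop on an object; "squeeze" is the grip in N (left out, the last holds). Time passes only in rows, so rows that do not move let the fingers close. It gives the time, the measured TCP pose, the force and the opening at its end, in the units of the state.
- manip.get_obs(): the state, without advancing time (a new reading comes with each control period).
- camera(name): name is "scene" or "top" or "wrist"; returns (picture, depth): 400x640x3 uint8, red, green, blue; 400x640 float32, m along the optical axis (not along the pixel's ray), 0 where there is no reading.
- camera_info(name): a dict with "camera_matrix" (3x3 intrinsics, pixels), "xyz" and "rotation" of the camera in the world; the wrist camera has in their place "T_tool_cam" (4x4, takes a point from camera to tool coordinates, whose origin is the TCP and whose axes are the flange's). Camera axes: x right, y down, z forward; pixel columns grow to the right and rows downward; lengths in m; the calibration is good to about 2 mm. The wrist camera is an equidistant fisheye: a pixel r from the principal point sees the ray r / f radians off the axis. A picture is of the moment at which its call begins: read the wrist's pose just before it. camera_info takes no time and is no camera call.
- workorder.hand_in(): hands the job in, once; it reports no verdict.
Trained networks look in the newest picture that a camera, given by its name, has taken for a name from the list of things; names that differ only in an ending like _2 or _b are one class to them, and where a whole thing is asked for, a point or a joint stands for the part that bears it (a point fixed in the world has none). Each returns a list of dicts, best first, with "conf" (0 to 1); they miss things now and then, are a little off and sometimes report something else, mostly with a low value. They report only what shows in the picture. A call takes as long as a camera call.
- nets.look_for(camera, thing): "rect" ([left, top, width, height] in pixels, round what is visible of it).
- nets.place_of(camera, thing): "xy" ([column, row] in pixels: a listed point, or the origin of a listed thing).
The state is a dict: "clock": time; "joint_pos": joint angles; "joint_velocities": joint speeds; "tau": joint torques, N m; "position": TCP position; "ee_rot": TCP orientation; "ft_force": force on the tool from outside, world axes, zero at the start; "torque": the same for the moment, N m; "grip_width": opening from 0.0 (shut) to 1.0 (fully open).
Only numpy, scipy, OpenCV 4.12 (cv2) and the standard library are available. Lean on these libraries where they do the work, as an engineer would, in place of code of your own. Each camera call takes 0.05 s, during which the arm holds its last target. There are 200 camera calls.

### The job

Pick up the soil cassette by its upright grip, lay it in the reader's loading tray with its round nose towards the flaps, and push it through the two spring flaps into the bay until they have swung shut behind it. Press it home against the sprung contact pin with roughly 10 N for about a second, never as much as 20 N on the pin, then let go and leave it lying in the bay behind the closed flaps. Do not shift the jar, the vial or the round dish.

Things in the scene. Friction and masses are not known exactly. Their poses are not given: they have to be found in the camera images.
- cassette_grip (a point): Point on the upright grip of the loose grey cassette (0.15 kg), 50 mm above its underside. Flat block 74 x 48 x 14 mm high, front end (nose) a half circle, rear end square. The grip, a post 14 (x) x 20 mm (y), reaches 70 mm above the underside. Axes: x to the nose, y left, z up. From this point the nose tip is 52 mm in +x, the rear end 22 mm in -x; post on the middle line.
- reader: Grey reader fixed to the desk, 270 x 94 mm, 30 mm high at the gate. Origin: on the desk, under the middle of the flap gate. x is the loading direction (tray, flaps, bay), y left, z up. Floor of tray and bay flat, 6 mm above the desk, so cassette_grip is at z = 56 mm when the cassette lies in it. Tray: x = -105 to -6 mm; gate: x = 0; bay: x = 0 to 141 mm.
- tray_mid (a point): Point on the floor of the open loading tray, on the middle line, 50 mm before the gate; axes as the reader. Tray walls rise 12 mm above this floor, 52 mm apart from reader x = -48 to -6 mm and flaring to about 74 mm apart at x = -104 mm.
- bay_mid (a point): Point on the bay's floor, on the middle line, 90 mm past the gate; axes as the reader. Bay 52 mm wide from reader x = 45 mm on, wider before it (pockets for the flaps). From x = 39 mm on metal strips cover it (18 to 21 mm above its floor), leaving a 34 mm wide slot along the middle for the grip: the cassette can enter only through the flaps.
- flap_left (a joint): Angle (rad) of the left (+y) upright spring flap at reader x = 0: 0 shut, to 1.55 open; swings only inwards (+x) about an upright hinge at its outer edge. 28 mm wide, z = 7 to 23 mm. Pushing both flaps open takes about 3 to 6 N. It swings shut by itself once the cassette's rear end is past x = 29 mm (cassette_grip past x = 51 mm).
- flap_right (a joint): The same for the right (-y) flap.
- contact_block: Block at the bay's far end; origin on the bay's floor, middle of its front face (reader x = 141 mm), axes as the reader. A brass spring pin on the middle line stands out 9 to 29 mm towards the gate, set differently each time, not told: the nose meets it with cassette_grip at reader x = 60 to 80 mm. It yields 8 mm, 1.5 N at first touch to 13.5 N, then is rigid; let go, it may push back a few mm.
- jar: Screw-lid jar, 62 mm wide, 82 mm high, standing on the desk nearer the robot; origin under its centre. Leave alone.
- vial: Sample vial, 27 mm wide, 62 mm high, standing on the desk nearer the robot; origin under its centre. Leave alone.
- dish: Flat round dish, 60 mm wide, 13 mm high, lying on the desk nearer the robot; origin under its centre. Leave alone.

How it is judged:
On the way, in this order (a step that is already met when the one before it is completed fails the run):
1. the cassette pushes both flaps open as it goes through the gate (value of joint each of flap_left, flap_right above 0.5 rad and x of cassette_grip in the frame of reader between -0.06 and 0.05 m and z of cassette_grip in the frame of reader below 0.064 m).
2. the cassette is pressed home on the contact pin with more than 4 N for 0.3 s (contact force between cassette and contact_block above 4 N), for 0.3 s.
At the end, for the whole second after the job is handed in: The cassette lies flat and still on the bay's floor (within 3 mm below and 4 mm above, tilt under 0.08 rad), its grip within 5 mm of the reader's middle line and more than 55 mm past the gate, and both flaps are shut (under 0.1 rad) (x of cassette_grip in the frame of reader above 0.055 m and y of cassette_grip in the frame of reader between -0.005 and 0.005 m and z of cassette_grip in the frame of reader between 0.053 and 0.06 m and angle between cassette_grip's own z axis and vertical below 0.08 rad and value of joint each of flap_left, flap_right below 0.1 rad and linear speed of cassette below 0.02 m/s); the robot touches nothing.
It fails at once if more than 20 N between the cassette and the contact block with its pin (contact force between cassette and contact_block above 20 N).
It fails at once if the jar is moved more than 25 mm (distance of jar from where it was at the start of the episode above 0.025 m).
It fails at once if the vial is moved more than 25 mm (distance of vial from where it was at the start of the episode above 0.025 m).
It fails at once if the dish is moved more than 25 mm (distance of dish from where it was at the start of the episode above 0.025 m).
It also fails if it takes over 61 s, if anything falls off the work surface, if the arm or the gripper's body presses on something with over 40 N, if the wrist force passes 120 N, or if a joint passes its speed limit or range.

## Working session

There is one attempt and no reset: what is moved stays moved. The work goes in short steps, Python scripts to look and compute and a tool call to move; the robot and the scene stay as the last step left them, time stands still between calls to the robot, and variables do not carry over. Pictures are saved under pics/ and viewed, about 8 in all and at most 12, crops included, and the job is handed in when it is done.

Besides the shell and the picture viewer there is one more tool, called as name([rows], argument=value, ...), one row to a line, values as JSON. apply_moves: Moves the arm, as the interface text tells. Its arguments: {"type":"object","properties":{"commands":{"type":"array","items":{"type":"array","items":{"type":"number"}}},"squeeze":{"type":"number"}},"required":["commands"]}

```bash
mkdir -p pics; cat > h.py <<'E'
import numpy as np, cv2
from scipy.spatial.transform import Rotation as R
from workcell import manip, camera, camera_info, workorder, nets
def grid(name):
    rgb,d=camera(name); i=camera_info(name); K=np.array(i["camera_matrix"]); Rm=np.array(i["rotation"]); t=np.array(i["xyz"])
    v,u=np.mgrid[:400,:640]
    p=np.stack([(u-K[0,2])/K[0,0]*d,(v-K[1,2])/K[1,1]*d,d],-1)
    return rgb,d,p@Rm.T+t
def ray_z(name,uv,z):
    i=camera_info(name); K=np.array(i["camera_matrix"]); Rm=np.array(i["rotation"]); t=np.array(i["xyz"])
    r=Rm@np.linalg.solve(K,[uv[0],uv[1],1]); return t+r*(z-t[2])/r[2]
E
python3 - <<'E'
from h import *
o=manip.get_obs(); print({k:np.round(v,3).tolist() for k,v in o.items()})
print(camera_info("top"),camera_info("wrist"))
ims=[]
for c in ["top","scene"]:
    rgb,d,p=grid(c); np.savez(c+".npz",rgb=rgb,p=p); ims.append(rgb)
    zs=dict(cassette_grip=.05,reader=0,tray_mid=.006,bay_mid=.006,contact_block=.006,jar=0,vial=0,dish=0)
    for n,z in zs.items():
        for e in nets.place_of(c,n)[:2]:
            print(c,n,np.round(e["xy"],1),round(e["conf"],2),np.round(ray_z(c,e["xy"],z),4))
im=np.vstack(ims); im=cv2.resize(im,None,fx=.75,fy=.75,interpolation=cv2.INTER_AREA); cv2.imwrite("pics/a.png",im[:,:,::-1])
print(im.shape)
E
```

```text
{'clock': 0.0, 'joint_pos': [-1.237, 0.333, -0.065, 1.461, 0.022, 1.35, -0.088], 'joint_velocities': [0.002, 0.002, 0.0, -0.002, 0.003, -0.002, -0.001], 'tau': [0.0, -62.544, 0.049, -39.161, 0.016, 0.01, 0.0], 'position': [0.218, 0.585, 0.231], 'ee_rot': [0.177, 0.984, -0.001, -0.0], 'ft_force': [-0.436, 0.009, -0.975], 'torque': [-0.005, 0.012, 0.012], 'grip_width': 1.004}
{'camera_matrix': array([[497.91312497,   0.        , 320.10020019],
       [  0.        , 497.91312497, 202.09771873],
       [  0.        ,   0.        ,   1.        ]]), 'xyz': array([ 0.28011915, -0.20144359,  0.95877597]), 'rotation': array([-0.7025218 ,  0.70699551, -0.04652105,  0.06675527])} {'camera_matrix': array([[309.70691629,   0.        , 319.66460852],
       [  0.        , 309.70691629, 195.99633716],
       [  0.        ,   0.        ,   1.        ]]), 'T_tool_cam': array([[ 1.17067088e-03, -9.58409190e-01, -2.85395258e-01,
         7.32904115e-02],
       [ 9.99998540e-01,  1.47715097e-03, -8.58619353e-04,
        -3.63921777e-04],
       [ 1.24448056e-03, -2.85393836e-01,  9.58409521e-01,
        -1.43068143e-01],
       [ 0.00000000e+00,  0.00000000e+00,  0.00000000e+00,
         1.00000000e+00]])}Traceback (most recent call last):
  File "<stdin>", line 6, in <module>
  File "h.py", line 8, in grid
    return rgb,d,p@Rm.T+t
                 ~^~~~~
ValueError: matmul: Input operand 1 has a mismatch in its core dimension 0, with gufunc signature (n?,k),(k,m?)->(n?,m?) (size 4 is different from 3)
```

```bash
sed -i 's/Rm=np.array(i\["rotation"\])/Rm=R.from_quat(i["rotation"]).as_matrix()/' h.py
python3 - <<'E'
from h import *
ims=[]
for c in ["top","scene"]:
    rgb,d,p=grid(c); np.savez(c+".npz",rgb=rgb,p=p); ims.append(rgb)
    zs=dict(cassette_grip=.05,reader=0,tray_mid=.006,bay_mid=.006,contact_block=.006,jar=0,vial=0,dish=0)
    for n,z in zs.items():
        for e in nets.place_of(c,n)[:2]:
            print(c,n,np.round(e["xy"],1),round(e["conf"],2),np.round(ray_z(c,e["xy"],z),4))
im=np.vstack(ims); im=cv2.resize(im,None,fx=.75,fy=.75,interpolation=cv2.INTER_AREA); cv2.imwrite("pics/a.png",im[:,:,::-1])
print(im.shape)
E
```

```text
top cassette_grip [441.5 164. ] 0.77 [ 0.497  -0.4017  0.05  ]
top reader [289.6 158.3] 0.83 [ 0.5239 -0.1141  0.    ]
top tray_mid [319.4 157.8] 0.83 [ 0.5227 -0.1734  0.006 ]
top bay_mid [248.5 162.5] 0.69 [ 0.5147 -0.0334  0.006 ]
top contact_block [222.  164.2] 0.82 [0.5119 0.0191 0.006 ]
top contact_block [298.3 244.9] 0.71 [ 0.3517 -0.1323  0.006 ]
top dish [409.2 264.8] 0.98 [ 0.313  -0.3433  0.    ]
scene cassette_grip [417.4 239.7] 0.78 [ 0.4974 -0.4071  0.05  ]
scene reader [305.3 194.7] 0.71 [ 0.5161 -0.1131  0.    ]
scene tray_mid [324.8 204.5] 0.64 [ 0.51   -0.1716  0.006 ]
scene bay_mid [276.2 182.4] 0.83 [ 0.5076 -0.0338  0.006 ]
scene contact_block [260.8 173.5] 0.59 [0.5122 0.0159 0.006 ]
scene jar [273.  243.9] 0.69 [ 0.3535 -0.1305  0.    ]
scene vial [310.  274.2] 0.84 [ 0.3299 -0.2425  0.    ]
scene vial [413.4 240.5] 0.57 [ 0.5293 -0.3926  0.    ]
scene dish [350.2 302.2] 0.67 [ 0.3165 -0.3476  0.    ]
scene dish [326.2 202. ] 0.36 [ 0.523 -0.168  0.   ]
(600, 480, 3)
```

View pics/a.png

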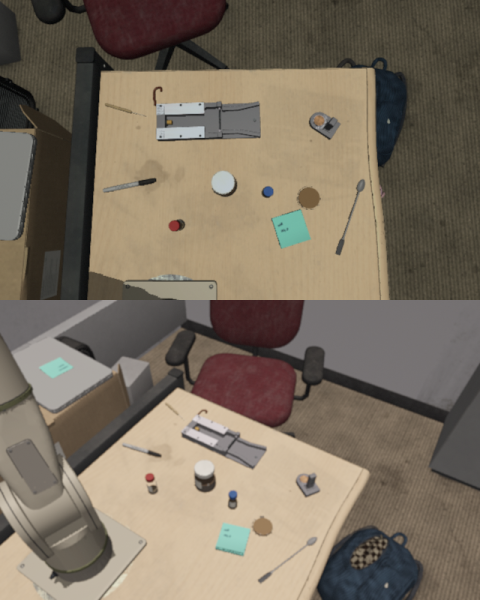

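Top view: the reader's tray points right (-y) and its bay left (+y). The cassette is at about px (441,164), and the jar, vial and dish are nearer the robot. Next I'll get the yaws.

```bash
python3 - <<'E'
from h import *
f=np.load("top.npz"); rgb,p=f["rgb"],f["p"]
def rect(c,r,lo,hi):
    q=p.reshape(-1,3); m=(abs(q[:,0]-c[0])<r[0])&(abs(q[:,1]-c[1])<r[1])&(q[:,2]>lo)&(q[:,2]<hi)
    q=q[m]; return len(q),cv2.minAreaRect((q[:,:2]*1000).astype(np.float32)),np.median(q,0)
print("desk",np.median(p[230:240,240:280,2]))
print("reader",rect((.52,-.1),(.08,.17),.009,.06))
print("strips",rect((.52,-.1),(.08,.17),.02,.035))
print("cass",rect((.5,-.4),(.06,.06),.008,.022)); print("post",rect((.5,-.4),(.06,.06),.05,.09))
a=cv2.resize(rgb[120:210,400:490],None,fx=5,fy=5,interpolation=cv2.INTER_CUBIC)
b=cv2.resize(rgb[120:200,190:360],(800,376),interpolation=cv2.INTER_CUBIC)
cv2.imwrite("pics/b.png",np.hstack([a[:376],np.zeros((376,0,3),np.uint8)])[:,:,::-1])
E
```

```text
desk -0.0007576828080651521
reader (3391, ((514.1448974609375, -87.69935607910156), (96.47461700439453, 277.3807373046875), 0.7261620163917542), array([ 0.50795747, -0.04540026,  0.02530226]))
strips (2555, ((515.11865234375, -89.16954040527344), (94.7527084350586, 261.0550842285156), 1.6196339130401611), array([ 0.50846455, -0.0266783 ,  0.0260912 ]))
cass (743, ((504.8645935058594, -390.86468505859375), (73.76850891113281, 49.78043746948242), 55.47286605834961), array([ 0.50281773, -0.3883037 ,  0.013607  ]))
post (112, ((495.9583740234375, -402.6695861816406), (14.77081298828125, 19.78366470336914), 56.629119873046875), array([ 0.49413051, -0.40068756,  0.06826176]))
```

View pics/b.png

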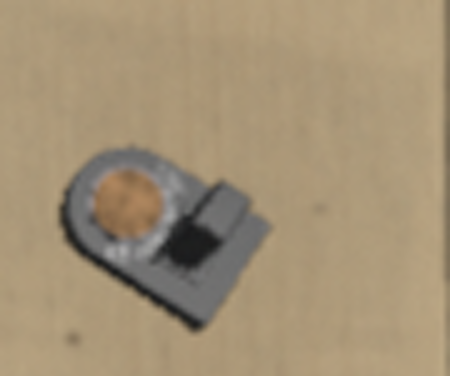

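The cassette nose points about 56° from world +x, and the post is at about (0.496, -0.403). The rectangle sizes match the ones given (74x50, 14.8x20). I'll go there on an arc, turning the tool so its x axis follows the nose.

apply_moves([
  [-0.036, -0.017, 0, 7, -1],
  [-0.038, -0.012, 0, 7, -1],
  [-0.039, -0.008, 0, 7, -1],
  [-0.04, -0.003, 0, 7, -1],
  [-0.04, 0.002, 0, 7, -1],
], squeeze=60)

```text
clock: 1.37
position: [0.3524, 0.4454, 0.2297]
ee_rot: [0.466, 0.885, 0.0, -0.003]
ft_force: [1.4, 0.6, 0.0]
grip_width: 0.998
```

apply_moves([
  [-0.039, 0.007, 0, 7, -1],
  [-0.038, 0.012, 0, 7, -1],
  [-0.037, 0.016, 0, 7, -1],
  [-0.034, 0.02, 0, 7, -1],
  [-0.032, 0.024, 0, 7, -1],
])

```text
clock: 1.78
position: [0.4953, 0.2943, 0.2299]
ee_rot: [0.715, 0.699, 0.001, -0.003]
ft_force: [0.0, 1.3, -0.3]
grip_width: 1.001
```

apply_moves([
  [-0.041, 0, 0, 0, -1],
  [-0.041, 0, 0, 0, -1],
  [-0.041, 0, 0, 0, -1],
  [-0.041, 0, 0, 0, -1],
  [-0.041, 0, 0, 0, -1],
])

```text
clock: 2.2
position: [0.4925, 0.0857, 0.2279]
ee_rot: [0.72, 0.694, 0.001, -0.002]
ft_force: [0.9, -0.4, 0.3]
grip_width: 1.0
```

apply_moves([
  [-0.041, 0, 0, 0, -1],
  [-0.041, 0, 0, 0, -1],
  [-0.041, 0, 0, 0, -1],
  [-0.041, 0, 0, 0, -1],
  [-0.02, 0, 0, 0, -1],
])

```text
clock: 2.62
position: [0.4834, -0.106, 0.2284]
ee_rot: [0.721, 0.693, 0.003, -0.001]
ft_force: [0.4, -0.1, 0.2]
grip_width: 1.004
```

```bash
cat >> h.py <<'E'
def wgrid():
    o=manip.get_obs(); rgb,d=camera("wrist"); i=camera_info("wrist"); K=np.array(i["camera_matrix"]); T=np.array(i["T_tool_cam"])
    M=np.eye(4); M[:3,:3]=R.from_quat(o["ee_rot"]).as_matrix(); M[:3,3]=o["position"]; return rgb,d,K,M@T,o
def wray(K,W,uv,z):
    d=np.array([uv[0]-K[0,2],uv[1]-K[1,2]]); r=np.hypot(*d); th=r/K[0,0]
    v=W[:3,:3]@np.r_[d/r*np.sin(th),np.cos(th)]; return W[:3,3]+v*(z-W[2,3])/v[2]
def wproj(K,W,X):
    c=W[:3,:3].T@(np.asarray(X)-W[:3,3]); r=np.hypot(c[0],c[1]); th=np.arctan2(r,c[2])
    return K[:2,2]+K[0,0]*th*c[:2]/r
def wcloud(d,K,W):
    v,u=np.mgrid[:400,:640]; du=np.stack([u-K[0,2],v-K[1,2]],-1); r=np.linalg.norm(du,axis=-1)+1e-9; th=r/K[0,0]
    q=np.dstack([du/r[...,None]*np.tan(th)[...,None]*d[...,None],d]); return q@W[:3,:3].T+W[:3,3]
E
python3 - <<'E'
from h import *
rgb,d,K,W,o=wgrid(); P=wcloud(d,K,W); np.savez("w1.npz",rgb=rgb,d=d,P=P,K=K,W=W)
print(o["position"],o["joint_pos"])
for n,z in dict(reader=0,tray_mid=.006,bay_mid=.006,contact_block=.006,cassette_grip=.05).items():
    for e in nets.place_of("wrist",n)[:2]: print(n,np.round(e["xy"],1),round(e["conf"],2),np.round(wray(K,W,e["xy"],z),4))
cv2.imwrite("pics/c.png",rgb[:,:,::-1])
E
```

```text
[ 0.48335776 -0.10602417  0.22838598] [-0.47718197  0.02581736  0.62358024  1.83005301 -0.0228902   1.28885243
  0.11236128]
reader [346. 177.] 0.57 [ 0.5151 -0.1199  0.    ]
tray_mid [352.2 216.7] 0.91 [ 0.5217 -0.1701  0.006 ]
bay_mid [339.  104.6] 0.87 [ 0.5086 -0.0312  0.006 ]
bay_mid [352.7 216.9] 0.3 [ 0.5223 -0.1704  0.006 ]
contact_block [338.9  61.2] 0.73 [0.5104 0.0205 0.006 ]
cassette_grip [353.  219.6] 0.66 [ 0.5182 -0.1573  0.05  ]
```

View pics/c.png

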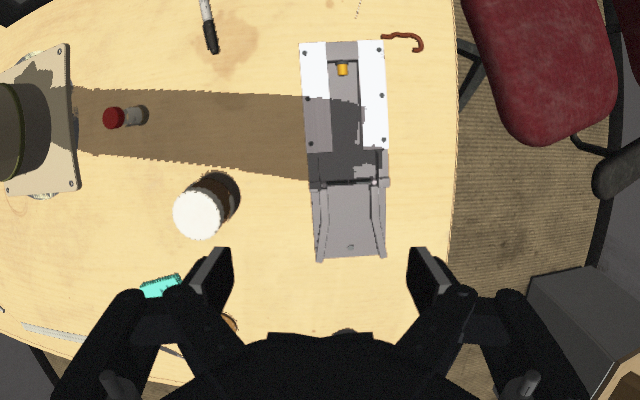

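Wrist view: reader upright in the picture, gate near (349,182), tray end near (351,258), pin at (342,68). I'll fit its edges from the depth.

```bash
cat > fit.py <<'E'
from h import *
import sys
def fit(P,pr=True):
    q=P[np.isfinite(P).all(-1)]
    m=(abs(q[:,0]-.515)<.075)&(q[:,1]>-.24)&(q[:,1]<.07)&(q[:,2]>.012)&(q[:,2]<.045); q=q[m]
    ys=np.arange(-.09,.035,.006); c=[]
    for y in ys:
        s=q[(abs(q[:,1]-y)<.003)]
        if len(s)>5: c.append((y,np.percentile(s[:,0],1),np.percentile(s[:,0],99)))
    c=np.array(c); w=c[:,2]-c[:,1]; k=abs(w-np.median(w))<.004; c=c[k]
    l=np.polyfit(c[:,0],c[:,1],1); r=np.polyfit(c[:,0],c[:,2],1); mid=(l+r)/2
    print("width",np.median(w),"slopes",l[0],r[0],"mid x at y=-.11",np.polyval(mid,-.11),"yext",np.percentile(q[:,1],[.3,99.7]),"ztop",np.median(q[(q[:,1]>-.05),2]))
    return mid
if __name__=="__main__":
    print("wrist");fit(np.load("w1.npz")["P"]);print("top");fit(np.load("top.npz")["p"]);print("scene");fit(np.load("scene.npz")["p"])
    f=np.load("w1.npz");
    # image edges of strips via white mask, projected on z=.027
    rgb=f["rgb"].astype(int); K,W=f["K"],f["W"]
    g=cv2.cvtColor(f["rgb"],cv2.COLOR_RGB2GRAY)
    E=cv2.Canny(g,60,150); L=cv2.HoughLinesP(E[30:270,290:400].copy(),1,np.pi/360,25,minLineLength=30,maxLineGap=4)
    for a in L[:,0]:
        a=a+np.array([290,30,290,30]); p1,p2=[wray(K,W,u,.027) for u in (a[:2],a[2:])]
        print(a,np.round(p1[:2],4),np.round(p2[:2],4),"slope dx/dy",round((p2[0]-p1[0])/(p2[1]-p1[1]+1e-9),3))
E
python3 fit.py
```

```text
wrist
width 0.09221168548899861 slopes -0.02470910007280516 -0.026298857824034565 mid x at y=-.11 0.5161444209658351 yext [-0.2228908   0.04111026] ztop 0.02733536572576864
top
width 0.09301102553622215 slopes -0.026151268431791774 -0.03349071070076325 mid x at y=-.11 0.5152562511797346 yext [-0.22394022  0.040708  ] ztop 0.0261320264010933
scene
width 0.09328788483544231 slopes -0.027081135239812325 -0.03788396728537147 mid x at y=-.11 0.5158702373792184 yext [-0.22475021  0.04065146] ztop 0.025406443081247176
[313 232 316 262] [ 0.4721 -0.18  ] [ 0.4739 -0.2214] slope dx/dy -0.044
[386  82 387 117] [ 0.5606 -0.0064] [ 0.5608 -0.0461] slope dx/dy -0.006
[300  62 307 165] [0.4664 0.0181] [ 0.469  -0.0981] slope dx/dy -0.023
[360  88 362 141] [ 0.5311 -0.0132] [ 0.5319 -0.0728] slope dx/dy -0.013
[378 186 378 153] [ 0.5502 -0.1257] [ 0.5501 -0.0869] slope dx/dy -0.004
[341  41 392  39] [0.5122 0.0406] [0.5695 0.0437] slope dx/dy 18.523
[355  59 357  97] [0.5267 0.0197] [ 0.5274 -0.0233] slope dx/dy -0.016
[382 168 383 137] [ 0.5548 -0.1045] [ 0.556  -0.0687] slope dx/dy 0.033
[369 204 381 258] [ 0.5397 -0.1473] [ 0.5565 -0.2201] slope dx/dy -0.23
[310 189 313 237] [ 0.4711 -0.1263] [ 0.4718 -0.1867] slope dx/dy -0.012
```

Wrist, top and scene fits agree: loading direction is (-0.026, 1) and the gate is at about (0.516, -0.119). Going to the cassette.

apply_moves([
  [-0.04, 0.003, 0, 6.3, -1],
  [-0.039, 0.008, 0, 6.3, -1],
  [-0.038, 0.012, 0, 6.3, -1],
  [-0.037, 0.016, 0, 6.3, -1],
  [-0.035, 0.02, 0, 6.3, -1],
])

```text
clock: 3.33
position: [0.5015, -0.2884, 0.2256]
ee_rot: [0.877, 0.48, 0.005, -0.005]
ft_force: [0.8, -0.8, 0.8]
grip_width: 1.0
```

apply_moves([
  [-0.026, 0.019, 0.02, 0, -1],
  [-0.026, 0.019, 0.02, 0, -1],
  [-0.026, 0.019, 0.02, 0, -1],
  [0, 0, 0, 0, -1],
])

```text
clock: 3.67
position: [0.5099, -0.3909, 0.1606]
ee_rot: [0.878, 0.478, 0.004, -0.004]
ft_force: [-0.9, -0.1, -0.0]
grip_width: 1.001
```

```bash
cat > look.py <<'E'
from h import *
import sys
rgb,d,K,W,o=wgrid(); P=wcloud(d,K,W); np.savez("w2.npz",rgb=rgb,d=d,P=P,K=K,W=W)
t=R.from_quat(o["ee_rot"]).as_matrix(); b=np.degrees(np.arctan2(t[1,0],t[0,0]))
print("pos",np.round(o["position"],4),"x_tool deg",round(b,2),"tilt",np.round(t[:,2],4),"F",np.round(o["ft_force"],2))
for e in nets.place_of("wrist","cassette_grip")[:2]: print(np.round(e["xy"],1),round(e["conf"],2),np.round(wray(K,W,e["xy"],.05),4))
q=P.reshape(-1,3); c=(.5,-.4)
for lo,hi in ((.008,.022),(.055,.09)):
    m=(abs(q[:,0]-c[0])<.06)&(abs(q[:,1]-c[1])<.065)&(q[:,2]>lo)&(q[:,2]<hi)
    if m.sum()>10: print(lo,m.sum(),cv2.minAreaRect((q[m,:2]*1000).astype(np.float32)),np.median(q[m],0))
cv2.imwrite(sys.argv[1],rgb[:,:,::-1])
E
python3 look.py pics/d.png
```

```text
pos [ 0.5099 -0.3909  0.1606] x_tool deg 57.1 tilt [ 0.0036  0.0109 -0.9999] F [-0.93 -0.08 -0.01]
[314.7 210.7] 0.87 [ 0.4971 -0.4014  0.05  ]
0.008 2810 ((505.846435546875, -390.451416015625), (73.83641815185547, 48.28392791748047), 55.765403747558594) [ 0.50937562 -0.3861386   0.01495214]
0.055 529 ((497.9366455078125, -402.4585876464844), (14.537447929382324, 20.275007247924805), 58.2296142578125) [ 0.49881059 -0.40118215  0.07002336]
```

View pics/d.png

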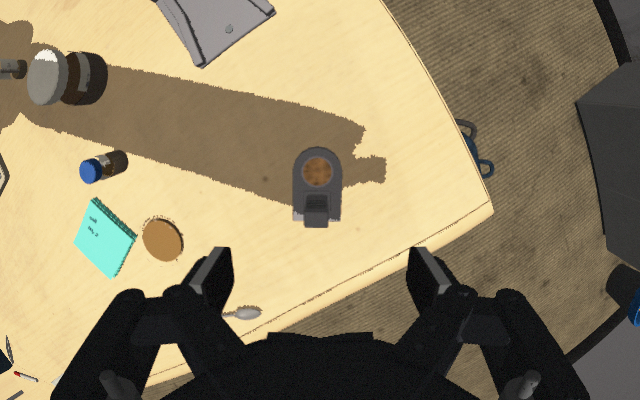

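Post is at (0.4975, -0.4025), and the nose yaw is confirmed. Correcting, descending to TCP z≈0.033 and closing.

apply_moves([
  [-0.009, -0.002, 0.02, 1, -1],
  [-0.009, -0.002, 0.02, 0, -1],
  [0, 0, 0.025, 0, -1],
  [0, 0, 0.02, 0, -1],
  [0, 0, 0, 0, -1],
])

```text
clock: 4.18
position: [0.5093, -0.3893, 0.0812]
ee_rot: [0.878, 0.478, 0.011, -0.002]
ft_force: [-0.2, 1.0, 0.3]
grip_width: 1.005
```

```bash
python3 look.py pics/e.png
```

```text
pos [ 0.5093 -0.3893  0.0812] x_tool deg 57.16 tilt [ 0.018   0.0139 -0.9997] F [-0.24  1.01  0.27]
[315.9 256. ] 0.56 [ 0.497  -0.4036  0.05  ]
0.008 4898 ((505.4314880371094, -390.3558654785156), (73.68608093261719, 48.21379852294922), 56.80809020996094) [ 0.50979363 -0.38538564  0.0149814 ]
0.055 1070 ((498.0204162597656, -402.6442565917969), (15.318292617797852, 19.995946884155273), 56.500091552734375) [ 0.49907354 -0.40043488  0.06997216]
```

apply_moves([
  [-0.01, 0, 0, 0, -1],
  [-0.01, 0, 0, 0, -1],
  [0, 0, 0, 0, -1],
])

```text
clock: 4.53
position: [0.5022, -0.4082, 0.0896]
ee_rot: [0.877, 0.48, 0.014, 0.003]
ft_force: [-0.4, -0.8, 0.3]
grip_width: 0.996
```

```bash
python3 -c "
from h import *
o=manip.get_obs();print(np.round(o['joint_pos'],3),np.round(o['position'],4),R.from_quat(o['ee_rot']).as_matrix()[:,2],o['tau'])"
```

```text
[ 0.081  0.575  0.741  1.605 -0.449  1.118  0.369] [ 0.5022 -0.4082  0.0896] [ 0.02718804  0.00905536 -0.99958932] [-2.51360200e+00 -6.02271938e+01  1.36447084e+01 -3.35154068e+01
 -4.80750203e-01  2.63720588e-02  2.83005377e-01]
```

apply_moves([
  [0, 0, 0, 0, -1],
  [0, 0, 0, 0, -1],
])

```text
clock: 4.7
position: [0.5022, -0.4099, 0.0917]
ee_rot: [0.877, 0.48, 0.015, 0.004]
ft_force: [-0.3, 0.5, -0.5]
grip_width: 1.002
```

apply_moves([
  [0, 0, 0.012, 0, -1],
  [0, 0, 0.012, 0, -1],
])

```text
clock: 4.87
position: [0.5043, -0.4112, 0.0695]
ee_rot: [0.877, 0.479, 0.016, 0.006]
ft_force: [0.2, -0.2, 0.5]
grip_width: 0.999
```

```bash
cat > s.py <<'E'
from h import *
o=manip.get_obs();t=R.from_quat(o['ee_rot']).as_matrix();print(np.round(o['joint_pos'],3),np.round(o['position'],4),"b",np.degrees(np.arctan2(t[1,0],t[0,0])),"z",np.round(t[:,2],4),"F",np.round(o['ft_force'],2))
E
python3 s.py
```

```text
[ 0.094  0.599  0.726  1.617 -0.47   1.077  0.383] [ 0.5043 -0.4112  0.0695] b 57.307809249037305 z [ 0.0344  0.0047 -0.9994] F [ 0.24 -0.24  0.48]
```

apply_moves([
  [0.002, -0.006, 0.004, 0, -1],
  [0.002, -0.005, 0.004, 0, -1],
  [0, 0, 0.004, 0, -1],
])

```text
clock: 5.12
position: [0.4958, -0.3995, 0.0523]
ee_rot: [0.877, 0.479, 0.015, 0.004]
ft_force: [0.5, -0.5, -0.2]
grip_width: 1.001
```

```bash
python3 s.py
```

```text
[ 0.081  0.594  0.72   1.664 -0.473  1.04   0.385] [ 0.4958 -0.3995  0.0523] b 57.314113109017775 z [ 0.0302  0.0072 -0.9995] F [ 0.49 -0.46 -0.25]
```

apply_moves([
  [-0.001, 0.002, 0.008, 1, -1],
  [-0.001, 0.001, 0.008, 0, -1],
  [0, 0, 0.003, 0, -1],
  [0, 0, 0, 0, -1],
])

```text
clock: 5.45
position: [0.4975, -0.4013, 0.0296]
ee_rot: [0.882, 0.471, 0.015, 0.003]
ft_force: [0.6, -0.3, 0.5]
grip_width: 1.0
```

```bash
python3 s.py
```

```text
[ 0.096  0.63   0.705  1.667 -0.499  1.01   0.384] [ 0.4975 -0.4013  0.0296] b 56.253586911328505 z [ 0.0284  0.0089 -0.9996] F [ 0.64 -0.34  0.54]
```

apply_moves([
  [0, 0, -0.002, 0, 1],
  [0, 0, 0, 0, 1],
  [0, 0, 0, 0, 1],
  [0, 0, 0, 0, 1],
  [0, 0, 0, 0, 1],
], squeeze=60)

```text
clock: 5.87
position: [0.4979, -0.4023, 0.0325]
ee_rot: [0.882, 0.471, 0.015, 0.003]
ft_force: [-1.1, 0.0, 0.0]
grip_width: 0.3
```

apply_moves([
  [0, 0, 0, 0, 1],
  [0, 0, 0, 0, 1],
])

```text
clock: 6.03
position: [0.498, -0.4024, 0.033]
ee_rot: [0.882, 0.471, 0.015, 0.004]
ft_force: [0.1, 0.7, -1.9]
grip_width: 0.227
```

```bash
python3 s.py
```

```text
[ 0.095  0.627  0.708  1.664 -0.496  1.014  0.382] [ 0.498  -0.4024  0.033 ] b 56.24094164535119 z [ 0.0297  0.0076 -0.9995] F [ 0.1   0.68 -1.92]
```

apply_moves([
  [0, 0, -0.02, 0, 1],
  [0, 0, -0.025, 0, 1],
  [0, 0, -0.02, 0, 1],
])

```text
clock: 6.28
position: [0.4934, -0.4003, 0.0944]
ee_rot: [0.882, 0.471, 0.012, -0.001]
ft_force: [0.1, -0.6, -1.2]
grip_width: 0.226
```

apply_moves([
  [0.031, -0.017, 0, -7, 1],
  [0.032, -0.013, 0, -7, 1],
  [0.034, -0.009, 0, -7, 1],
  [0.034, -0.004, 0, -7, 1],
  [0.02, 0, 0, -7, 1],
])

```text
clock: 6.7
position: [0.5063, -0.2445, 0.1008]
ee_rot: [0.697, 0.717, 0.01, 0.008]
ft_force: [0.7, 0.2, -2.2]
grip_width: 0.222
```

```bash
python3 s.py
```

```text
[-0.171  0.334  0.649  1.831 -0.25   1.032  0.606] [ 0.5063 -0.2445  0.1008] b 91.67884811313719 z [ 0.026   0.0038 -0.9997] F [ 0.74  0.22 -2.17]
```

apply_moves([
  [0.022, 0.006, 0, 0, 1],
  [0.018, 0.005, 0, 0, 1],
  [0, 0, 0, 0, 1],
])

```text
clock: 6.95
position: [0.5167, -0.1959, 0.1012]
ee_rot: [0.691, 0.723, 0.012, 0.007]
ft_force: [0.8, 0.2, -2.0]
grip_width: 0.228
```

```bash
sed -i 's/^q=P.*/q=P.reshape(-1,3); c=o["position"][:2]/; s/for lo,hi in .*/for lo,hi in ((.05,.095),(.12,.2)):/' look.py; python3 look.py pics/f.png; python3 s.py; python3 -c "
from fit import *; fit(np.load('w2.npz')['P'])"
```

```text
pos [ 0.5167 -0.1959  0.1012] x_tool deg 92.63 tilt [ 0.0263  0.0076 -0.9996] F [ 0.8   0.24 -1.98]
[318.2 264. ] 0.91 [ 0.518  -0.2316  0.05  ]
0.05 7032 ((515.5447387695312, -173.43243408203125), (48.09440612792969, 57.57768249511719), 1.86662757396698) [ 0.51488669 -0.17084101  0.08352714]
0.12 39809 ((516.8345947265625, -192.41285705566406), (120.60167694091797, 34.0474739074707), 2.759629964828491) [ 0.51350898 -0.18632991  0.17921019]
[-0.247  0.307  0.633  1.855 -0.228  1.025  0.521] [ 0.5157 -0.1996  0.1013] b 92.41536597215165 z [ 0.0262  0.0057 -0.9996] F [ 0.33 -0.49 -1.11]
width 0.0922324253660447 slopes -0.024282580874404828 -0.024817618273855032 mid x at y=-.11 0.5159549586882644 yext [-0.2243016  -0.04187136] ztop 0.027323949363666958
```

View pics/f.png

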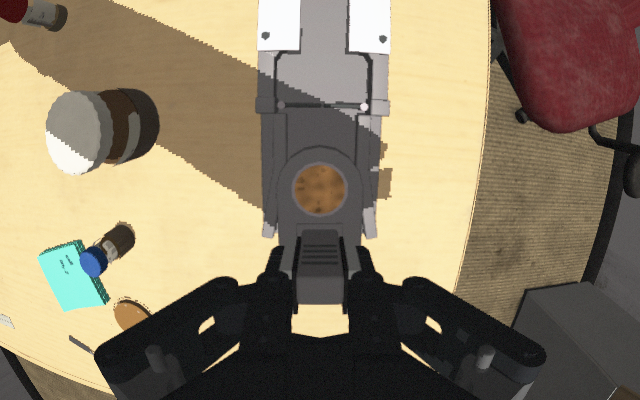

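Picture: cassette held straight, nose at about (320,150), centred over the tray between walls at px 270 and 370. Lowering.

apply_moves([
  [0.008, 0.001, 0.01, 1, 1],
  [0.004, 0, 0.012, 0, 1],
  [0, 0, 0.012, 0, 1],
  [0, 0, 0.008, 0, 1],
  [0, 0, 0, 0, 1],
])

```text
clock: 7.47
position: [0.5159, -0.1927, 0.0566]
ee_rot: [0.701, 0.713, 0.01, 0.008]
ft_force: [-1.2, 0.4, -2.7]
grip_width: 0.227
```

```bash
python3 s.py
```

```text
[-0.238  0.366  0.611  1.896 -0.273  0.935  0.519] [ 0.5159 -0.1927  0.0566] b 91.04182235435786 z [ 0.0264  0.0028 -0.9996] F [-1.19  0.39 -2.66]
```

apply_moves([
  [0, 0.002, 0.006, 0, 1],
  [0.002, 0.001, 0.006, 0, 1],
  [0, 0, 0.005, 0, 1],
])

```text
clock: 7.72
position: [0.5196, -0.1931, 0.0388]
ee_rot: [0.701, 0.713, 0.01, 0.009]
ft_force: [1.8, -7.1, 27.2]
grip_width: 0.224
```

```bash
python3 s.py
```

```text
[-0.226  0.401  0.599  1.898 -0.297  0.903  0.532] [ 0.5196 -0.1931  0.0388] b 90.903295982992 z [ 0.0271  0.0012 -0.9996] F [ 1.84 -7.1  27.19]
```

apply_moves([
  [0, -0.001, -0.002, -0.5, 1],
  [0, 0, 0, 0, 1],
])

```text
clock: 7.88
position: [0.5191, -0.1939, 0.0403]
ee_rot: [0.698, 0.716, 0.01, 0.01]
ft_force: [1.2, -0.3, -2.0]
grip_width: 0.226
```

```bash
python3 s.py
```

```text
[-0.225  0.397  0.599  1.899 -0.293  0.904  0.539] [ 0.5191 -0.1939  0.0403] b 91.39728647405677 z [ 2.760e-02  4.000e-04 -9.996e-01] F [ 1.23 -0.27 -2.01]
```

apply_moves([
  [0.008, -0.001, 0, 0, 1],
  [0.008, 0, 0, 0, 1],
  [0.008, 0, 0, 0, 1],
  [0.008, 0, 0, 0, 1],
])

```text
clock: 8.22
position: [0.5169, -0.1622, 0.0404]
ee_rot: [0.7, 0.714, 0.009, 0.011]
ft_force: [0.8, -8.2, -1.1]
grip_width: 0.224
```

```bash
python3 s.py
```

```text
[-0.289  0.368  0.597  1.932 -0.271  0.89   0.464] [ 0.5169 -0.1622  0.0404] b 91.20180146080449 z [ 0.0285 -0.0023 -0.9996] F [ 0.83 -8.25 -1.1 ]
```

apply_moves([
  [0.009, 0.001, 0, -0.3, 1],
  [0.009, 0, 0, 0, 1],
  [0.009, 0, 0, 0, 1],
  [0.009, 0, 0, 0, 1],
  [0.009, 0, 0, 0, 1],
])

```text
clock: 8.63
position: [0.5168, -0.1203, 0.0414]
ee_rot: [0.699, 0.715, 0.007, 0.016]
ft_force: [-0.6, -3.8, -1.9]
grip_width: 0.223
```

```bash
python3 s.py
```

```text
[-0.379  0.336  0.594  1.966 -0.234  0.872  0.357] [ 0.5168 -0.1203  0.0414] b 91.29527190868048 z [ 0.0329 -0.0133 -0.9994] F [-0.56 -3.81 -1.88]
```

apply_moves([
  [0.009, 0, 0.001, 0, 1],
  [0.009, 0, 0, 0, 1],
  [0.009, 0, 0, 0, 1],
  [0.009, 0, 0, 0, 1],
])

```text
clock: 8.97
position: [0.5161, -0.0807, 0.0403]
ee_rot: [0.699, 0.715, 0.007, 0.017]
ft_force: [0.6, -5.7, 1.3]
grip_width: 0.228
```

```bash
python3 s.py
```

```text
[-0.451  0.317  0.583  1.988 -0.214  0.862  0.266] [ 0.5161 -0.0807  0.0403] b 91.3273919980789 z [ 0.0342 -0.0141 -0.9993] F [ 0.65 -5.71  1.3 ]
```

apply_moves([
  [0.004, 0, 0, 0, 1],
  [0.004, 0, 0, 0, 1],
  [0.004, 0, 0, 0, 1],
  [0.003, 0, 0, 0, 1],
])

```text
clock: 9.3
position: [0.5157, -0.061, 0.0402]
ee_rot: [0.698, 0.716, 0.007, 0.016]
ft_force: [-0.3, -2.5, 0.0]
grip_width: 0.223
```

```bash
python3 s.py; python3 - <<'E'
from h import *
rgb,d,K,W,o=wgrid(); P=wcloud(d,K,W)
for n,z in dict(contact_block=.006,cassette_grip=.056).items():
    for e in nets.place_of("wrist",n)[:2]: print(n,np.round(e["xy"],1),round(e["conf"],2),np.round(wray(K,W,e["xy"],z),4))
im=cv2.resize(rgb[0:300,200:440],None,fx=2,fy=2,interpolation=cv2.INTER_CUBIC); cv2.imwrite("pics/g.png",im[:,:,::-1])
E
```

```text
[-0.483  0.31   0.575  1.995 -0.207  0.86   0.226] [ 0.5157 -0.061   0.0402] b 91.49784287039984 z [ 0.034  -0.0123 -0.9993] F [-0.34 -2.46  0.04]
contact_block [316.7  90.8] 0.66 [0.5123 0.0197 0.006 ]
cassette_grip [321.7 267.1] 0.77 [ 0.5155 -0.0611  0.056 ]
```

View pics/g.png

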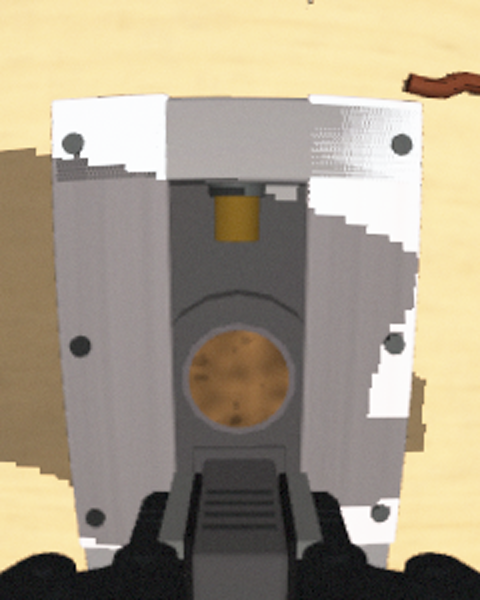

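Picture: cassette in the bay slot, nose tip at px (318,145) and brass pin tip at (318,121), so there is a gap to close. I'll convert it.

```bash
python3 - <<'E'
from h import *
rgb,d,K,W,o=wgrid(); P=wcloud(d,K,W)
print("pin",wray(K,W,(318.5,121),.016),P[117,318],"nose",wray(K,W,(318.5,145),.0205),P[148,318],P[130,318])
print(nets.look_for("wrist","flap_left")[:1],np.round(o["position"],4))
E
python3 s.py
```

```text
pin [0.51343308 0.00296605 0.016     ] [0.51298259 0.00532087 0.02034944] nose [ 0.51364159 -0.00942261  0.0205    ] [ 0.51342831 -0.01105635  0.02030748] [ 0.51356311 -0.00269236  0.00719319]
[{'rect': [291.2, 305.5, 28.2, 16.7], 'conf': 0.83}] [ 0.5157 -0.0612  0.0401]
[-0.482  0.31   0.575  1.995 -0.207  0.86   0.227] [ 0.5157 -0.0618  0.0402] b 91.46693046600626 z [ 0.034  -0.0124 -0.9993] F [0.4  0.54 0.24]
```

apply_moves([
  [0.003, 0, 0, 0, 1],
  [0.003, 0, 0, 0, 1],
  [0.003, 0, 0, 0, 1],
  [0, 0, 0, 0, 1],
])

```text
clock: 9.88
position: [0.5157, -0.0537, 0.0403]
ee_rot: [0.699, 0.715, 0.007, 0.017]
ft_force: [0.4, 0.5, -0.7]
grip_width: 0.222
```

```bash
python3 s.py
```

```text
[-0.498  0.307  0.573  1.997 -0.203  0.858  0.205] [ 0.5157 -0.0537  0.0403] b 91.32761898020662 z [ 0.0346 -0.0135 -0.9993] F [ 0.43  0.53 -0.66]
```

apply_moves([
  [0.003, -0.0005, 0, 0, 1],
  [0.002, 0, 0, 0, 1],
  [0.002, 0, 0, 0, 1],
])

```text
clock: 10.13
position: [0.5151, -0.0469, 0.0403]
ee_rot: [0.699, 0.715, 0.007, 0.017]
ft_force: [0.1, -5.5, 1.8]
grip_width: 0.223
```

apply_moves([
  [0.002, 0, 0, 0, 1],
])

```text
clock: 10.22
position: [0.5151, -0.0455, 0.0404]
ee_rot: [0.699, 0.715, 0.007, 0.018]
ft_force: [-0.0, -7.2, 2.1]
grip_width: 0.223
```

apply_moves([
  [0.002, 0, 0, 0, 1],
])

```text
clock: 10.3
position: [0.515, -0.0445, 0.0405]
ee_rot: [0.699, 0.715, 0.006, 0.018]
ft_force: [-0.9, -9.3, 2.4]
grip_width: 0.227
```

apply_moves([
  [0.0015, 0, 0, 0, 1],
])

```text
clock: 10.38
position: [0.5149, -0.0442, 0.0405]
ee_rot: [0.7, 0.714, 0.006, 0.019]
ft_force: [0.1, -6.5, 1.6]
grip_width: 0.223
```

apply_moves([
  [0.002, 0, 0, 0, 1],
  [0.002, 0, 0, 0, 1],
])

```text
clock: 10.55
position: [0.5148, -0.0434, 0.0407]
ee_rot: [0.7, 0.713, 0.005, 0.02]
ft_force: [0.1, -8.3, 1.7]
grip_width: 0.229
```

apply_moves([
  [0.002, 0, 0, 0, 1],
  [0.002, 0, 0, 0, 1],
])

```text
clock: 10.72
position: [0.5147, -0.0434, 0.0408]
ee_rot: [0.701, 0.712, 0.003, 0.022]
ft_force: [1.5, -9.2, -0.5]
grip_width: 0.223
```

apply_moves([
  [0.002, 0, 0, 0, 1],
  [0.002, 0, 0, 0, 1],
  [0.002, 0, 0, 0, 1],
  [0.002, 0, 0, 0, 1],
])

```text
clock: 11.05
position: [0.5148, -0.0435, 0.0409]
ee_rot: [0.704, 0.71, 0.0, 0.026]
ft_force: [2.6, -10.0, -0.4]
grip_width: 0.224
```

apply_moves([
  [0.002, 0, 0, 0, 1],
  [0.002, 0, 0, 0, 1],
  [0.002, 0, 0, 0, 1],
])

```text
clock: 11.3
position: [0.5148, -0.0435, 0.0409]
ee_rot: [0.705, 0.709, -0.002, 0.029]
ft_force: [2.2, -10.0, 0.7]
grip_width: 0.224
```

```bash
python3 s.py
```

```text
[-0.549  0.299  0.583  2.007 -0.16   0.849  0.119] [ 0.5148 -0.0435  0.0409] b 90.23973349058208 z [ 0.0386 -0.0433 -0.9983] F [  2.21 -10.01   0.68]
```

Held about 10 N for about a second. Now relaxing and releasing.

apply_moves([
  [-0.001, 0, 0, 0, 1],
  [-0.001, 0, 0.001, 0, 1],
  [-0.001, 0, 0, 0, 1],
])

```text
clock: 11.55
position: [0.5145, -0.0452, 0.0405]
ee_rot: [0.705, 0.709, -0.001, 0.028]
ft_force: [-2.0, 0.3, 3.1]
grip_width: 0.227
```

apply_moves([
  [0, 0, 0, 0, 0.3],
  [0, 0, 0, 0, 0.1],
  [0, 0, 0, 0, 0],
  [0, 0, 0, 0, -0.2],
  [0, 0, 0, 0, -0.2],
])

```text
clock: 11.97
position: [0.5144, -0.0436, 0.0403]
ee_rot: [0.705, 0.709, -0.001, 0.027]
ft_force: [-0.3, 0.4, 0.3]
grip_width: 0.602
```

```bash
python3 s.py
```

```text
[-0.544  0.3    0.581  2.007 -0.165  0.85   0.126] [ 0.5144 -0.0436  0.0403] b 90.32532425655658 z [ 0.0372 -0.0396 -0.9985] F [-0.33  0.43  0.26]
```

apply_moves([
  [0, 0, -0.01, 0, -0.2],
  [0, 0, -0.02, 0, -0.2],
  [0, 0, -0.03, 0, -0.2],
  [0, 0, -0.04, 0, -0.2],
  [0, 0, -0.04, 0, -0.2],
])

```text
clock: 12.38
position: [0.5037, -0.0388, 0.1793]
ee_rot: [0.705, 0.709, -0.008, 0.024]
ft_force: [0.9, 0.8, -0.4]
grip_width: 0.598
```

apply_moves([
  [-0.02, 0, -0.03, 0, -0.2],
  [-0.03, 0, 0, 0, -0.2],
  [-0.03, 0, 0, 0, -0.2],
  [0, 0, 0, 0, -0.2],
])

```text
clock: 12.72
position: [0.507, -0.119, 0.2275]
ee_rot: [0.704, 0.71, -0.001, 0.029]
ft_force: [-1.0, -1.4, -1.2]
grip_width: 0.598
```

```bash
python3 - <<'E'
from h import *
rgb,d,K,W,o=wgrid(); P=wcloud(d,K,W)
print(np.round(o["position"],4),np.round(o["ft_force"],1))
for e in nets.place_of("wrist","cassette_grip")[:2]: print(np.round(e["xy"],1),round(e["conf"],2),np.round(wray(K,W,e["xy"],.056),4))
for n in("flap_left","flap_right"): print(n,nets.look_for("wrist",n)[:1])
q=P.reshape(-1,3); m=(abs(q[:,0]-.515)<.04)&(abs(q[:,1]+.05)<.05)&(q[:,2]>.06)&(q[:,2]<.09)
print(m.sum(),cv2.minAreaRect((q[m,:2]*1000).astype(np.float32)),np.median(q[m],0))
t=grid("top")[2].reshape(-1,3)
m=(abs(q[:,0]-.513)<.012)&(abs(q[:,1]+.0)<.04)&(q[:,2]>.017)&(q[:,2]<.025)
A=np.c_[q[m,:2],np.ones(m.sum())]; print("top plane",np.linalg.lstsq(A,q[m,2],rcond=None)[0],np.median(q[m,2]))
im=cv2.resize(rgb[:,160:480],None,fx=1.5,fy=1.5,interpolation=cv2.INTER_CUBIC); cv2.imwrite("pics/h.png",im[:,:,::-1])
E
```

```text
[ 0.507  -0.119   0.2275] [-1.  -1.4 -1.2]
[322.3 101.7] 0.89 [ 0.5147 -0.0492  0.056 ]
flap_left []
flap_right [{'rect': [325.4, 158.3, 24.2, 10.4], 'conf': 0.6}]
335 ((514.0228271484375, -47.56320571899414), (19.758668899536133, 14.20857048034668), 0.716946005821228) [ 0.51382819 -0.04790478  0.07616934]
top plane [ 0.00518457 -0.03376951  0.01809183] 0.021367097691518233
```

View pics/h.png

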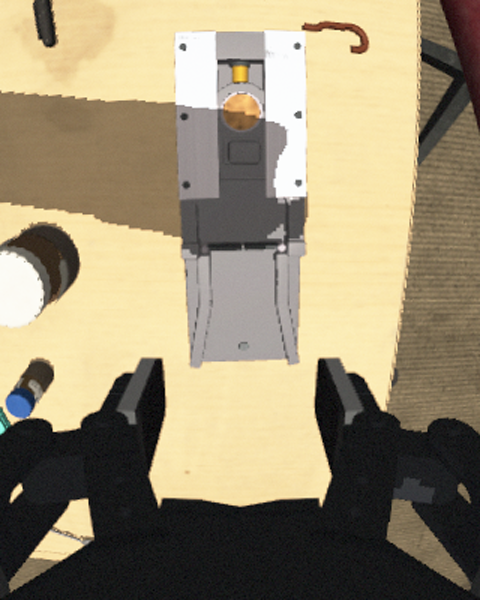

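Picture: cassette lies in the bay with its nose at the pin. The flaps form one straight shut line at the gate (crop row 246), and the gripper is clear. Handing in.

```bash
python3 -c "
from workcell import workorder
print(workorder.hand_in())"
```

```text
the job is handed in; nothing more can be done
None
```

I gripped the cassette by its post, laid it in the tray and pushed it through the flaps. I then pressed it on the pin with about 8–10 N for roughly a second, let go and backed the arm clear. I handed the job in at about 13 s; no verdict is reported.

**Last checks, from the wrist camera:**
- **Position:** the grip is about 71 mm past the gate and within 1 mm of the middle line.
- **Height:** the post top is at 76 mm, as expected when it lies on the bay floor.
- **Flaps:** they look shut in the picture. The network only reported the right flap and missed the left one, so the left rests on the picture alone.
- **Force:** the highest wrist reading in the push direction was about 10 N at the end of each move, below the 20 N limit. I only saw readings between moves.
- **Bystanders:** the jar, vial and dish were not approached. I did not measure their positions again at the end.

**Checks that were off:**
- **Tilt:** a rough depth fit of the cassette's top gave about 0.03 rad, under the 0.08 limit. I don't trust it much because its region may have included the pin and strip edges.
- **Tool drift:** the tool tilted about 0.04–0.06 rad while pressing, but the cassette came free cleanly when released.
- **Tray contact:** lowering into the tray briefly pressed the floor with about 27 N, which I eased off at once.

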